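Line up the parcels by height on the staging board

ROBOT

A 6-joint arm with a two-finger parallel gripper is mounted at the origin on the work surface. World frame = base frame: x ahead of the robot, y to its left, z up, the work surface at z = 0. Lengths are in mm, angles in rad, forces in N, time in s.
With the tool pointing down it reaches from about 375 to 925 mm from the base axis. Payload 5.7 kg.
Tool frame: the origin (TCP) lies at the very end of the fingers, on their centre line; the grasp point (between the pads) lies 19 mm behind it (env.tcp_to_grasp is the distance from the TCP to the grasp point, in mm); z points along the fingers, y is the line along which they close (so a half turn about z gives the same grasp; the last joint's range is limited). The gripper opens to 85 mm and grips with 20 to 120 N. Pads are 22 mm wide; open, the fingers measure 114 mm over their backs; the gripper's body (76 mm by 85 mm) begins 54 mm behind the grasp point. The pads swing forward as they close: fully open they stand 13 mm farther back than shut.
Start: joints at [1.024, 0.359, 1.51, -0, 1.272, -0.115], TCP at [251.093, 544.9, 231.267] pointing down, gripper open.
Joint ranges: [-2.97, 2.97], [-1.01, 2.36], [0.21, 2.38], [-0.96, 4.11], [0.2, 2.71], [-2.98, 2.98]. Speed limits (rad/s): [2.39, 2.39, 3.14, 3.14, 3.14, 3.14].

INTERFACE

Orientations are given as a 3x3 rotation matrix whose columns are the frame's x, y, z axes.
In Python, from station import observe, eyes, finish_job, models, env gives the robot as it stands.
- The arm moves only by the tool move_arm, never from a script. Its argument "moves" is a list of rows, each an object of numbers: "dx", "dy", "dz": the shift along the tool's x, y, z in m; "rx", "ry", "rz": the turn, a rotation vector about the tool's x, y, z in rad; "gripper": the finger opening in m, from 0 to 0.0854. A call has 1 to 5 rows; each row is the pose to reach, as a shift and turn from the pose commanded when the call began, along the tool's axes at that moment; what a row does not reach only later rows make up. A row lasts 1/10 s, in which the tool goes at most 50 mm and 8.59 degrees, less where a joint would pass 70% of its speed; a pose out of reach is approached as far as the arm can. A call with a gripper value outside its range is refused whole. The fingers move at their own pace and stop on an object; "grip_force" is the grip in N (left out, the last holds). Time passes only in rows, so rows that repeat a pose let the fingers close. It gives the time, the measured TCP pose, the force, the opening and the grip force at its end, in the units of the state.
- observe(): the state, without advancing time (a new reading comes with each control period).
- eyes.get_image(name): name is "side" or "top" or "wrist"; returns the picture (480x640x3 uint8, blue, green, red); there is no depth.
- eyes.camera_model(name): a dict with "intrinsics" (3x3 intrinsics, pixels), "k1" (the pictures are not rectified: a ray, as slopes to the right and down, at radius r is drawn at 1 + k1 r^2 times it, then the intrinsics apply), "world_from_camera" (4x4, takes a point from camera to world coordinates); the wrist camera has in their place "hand_eye" (4x4, takes a point from camera to tool coordinates, whose origin is the TCP and whose axes are the flange's). Camera axes: x right, y down, z forward; pixel columns grow to the right and rows downward; lengths in mm; the calibration is good to about 2 mm. A picture is of the moment at which its call begins: read the wrist's pose just before it. camera_model takes no time and is no camera call.
- finish_job(): hands the job in; it is judged then, once.
Trained networks look in the newest picture that a camera, given by its name, has taken for a name from the list of things; names that differ only in an ending like _2 or _b are one class to them, and where a whole thing is asked for, a point or a joint stands for the part that bears it (a point fixed in the world has none). Each returns a list of dicts, best first, with "conf" (0 to 1); they miss things now and then, are a little off and sometimes report something else, mostly with a low value. They report only what shows in the picture. A call takes as long as a camera call. They do not tell look-alikes from the thing itself.
- models.boxes_of(camera, thing): "bbox" ([left, top, right, bottom] in pixels, round what is visible of it).
- models.outline_of(camera, thing): "region" (480x640 bool, what is visible of it) and "bbox" ([left, top, right, bottom] in pixels, round what is visible of it).
- models.pinpoint(camera, thing): "point" ([column, row] in pixels: a listed point, or the origin of a listed thing).
The state is a dict: "time": time; "q": joint angles; "qvel": joint speeds; "effort": joint torques, N m; "ee_pos": TCP position; "ee_rot": TCP orientation; "contact_force": force on the tool from outside, world axes, zero at the start; "wrist_torque": the same for the moment, N m; "grip_width": finger opening in mm; "grip_force": force on a finger pad.
Only numpy, scipy, OpenCV 4.12 (cv2) and the standard library are available. Lean on these libraries where they do the work, as an engineer would, in place of code of your own. Each camera call takes 0.05 s, during which the arm holds its last target. There are 200 camera calls.

TASK

Line the four cardboard parcels up by height on the outlines of the staging board: the tallest on the outline next to the tall end stop, then each one shorter than the last, with the shortest next to the low end stop. Stand each parcel upright, label up, centred on its outline and square with it (long side along the outline's long side, either way round), without tipping any parcel over or knocking the mug out of its place.

Things in the scene. Friction and masses are not known exactly. Their poses are not given: they have to be found in the camera images.
- parcel_a_mid (a point): The tallest of four plain brown closed cardboard parcels, 96 mm long x 60 mm wide x 112 mm high, with a strip of tape and a white label on top. Loose, 80 to 600 g. The point is its centre, 56 mm above its underside and as much below its top; x along the 96 mm length, y across the 60 mm width (grip it across this width, near the top), z up.
- parcel_b_mid (a point): The second tallest of four plain brown closed cardboard parcels, 84 mm long x 54 mm wide x 88 mm high, with a strip of tape and a white label on top. Loose, 80 to 600 g. The point is its centre, 44 mm above its underside and as much below its top; x along the 84 mm length, y across the 54 mm width (grip it across this width, near the top), z up.
- parcel_c_mid (a point): The third tallest (second shortest) of four plain brown closed cardboard parcels, 70 mm long x 48 mm wide x 66 mm high, with a strip of tape and a white label on top. Loose, 80 to 600 g. The point is its centre, 33 mm above its underside and as much below its top; x along the 70 mm length, y across the 48 mm width (grip it across this width, near the top), z up.
- parcel_d_mid (a point): The shortest of four plain brown closed cardboard parcels, 56 mm long x 42 mm wide x 46 mm high, with a strip of tape and a white label on top. Loose, 80 to 600 g. The point is its centre, 23 mm above its underside and as much below its top; x along the 56 mm length, y across the 42 mm width (grip it across this width, near the top), z up.
- mark_1: The leftmost (+y end), seen from the robot, of four identical black rectangular outlines with a small centre cross, 114 x 76 mm, printed flat in a row on a fixed plywood board (560 mm along the row, 140 mm across, its top 12 mm above the table); the outlines are 110 mm apart. Origin at the outline's centre on the board's top; x along the outline's long side, across the row; y along the row, towards the left; z up.
- mark_2: The second from the left, seen from the robot, of four identical black rectangular outlines with a small centre cross, 114 x 76 mm, printed flat in a row on a fixed plywood board (560 mm along the row, 140 mm across, its top 12 mm above the table); the outlines are 110 mm apart. Origin at the outline's centre on the board's top; x along the outline's long side, across the row; y along the row, towards the left; z up.
- mark_3: The third from the left, seen from the robot, of four identical black rectangular outlines with a small centre cross, 114 x 76 mm, printed flat in a row on a fixed plywood board (560 mm along the row, 140 mm across, its top 12 mm above the table); the outlines are 110 mm apart. Origin at the outline's centre on the board's top; x along the outline's long side, across the row; y along the row, towards the left; z up.
- mark_4: The rightmost (-y end), seen from the robot, of four identical black rectangular outlines with a small centre cross, 114 x 76 mm, printed flat in a row on a fixed plywood board (560 mm along the row, 140 mm across, its top 12 mm above the table); the outlines are 110 mm apart. Origin at the outline's centre on the board's top; x along the outline's long side, across the row; y along the row, towards the left; z up.
- tall_stop: The tall one of two fixed grey steel end stops that stand on the board's two ends, 85 mm beyond the centre of the last outline: an upright plate 120 mm wide (across the row), 5 mm thick, 130 mm high on a flat foot 34 mm wide. It may be at either end; the stop at the other end is only 35 mm high. Origin at the middle of its underside, on the board's top; x across the row, z up.
- mug_mid (a point): White china mug on the table well to the left of the board, 80 mm across and 90 mm high; a bystander. The point is its centre, 45 mm up.
There are look-alikes about, which are no part of the job. Leave any turquoise look-alike of the part that bears parcel_c_mid alone. What is shaped like the part that bears parcel_d_mid but turquoise is not meant.

How it is judged:
By the outcome, as a careful person would: the job done as asked, in the order asked, and still so for the second after the job is handed in, with the robot touching nothing.
It also fails if it takes over 112 s, if anything falls off the work surface, if the arm or the gripper's body presses on something with over 40 N, if the wrist force passes 120 N, or if a joint passes its speed limit or range.

## Working session

There is one attempt and no reset: what is moved stays moved. The work goes in short steps, Python scripts to look and compute and a tool call to move; the robot and the scene stay as the last step left them, time stands still between calls to the robot, and variables do not carry over. Pictures are saved under pics/ and viewed, at most 14 in all, crops included, and the job is handed in when it is done.

Besides the shell and the picture viewer there is one more tool, called after ">>>" in YAML: its name, and indented under it one key for each argument. move_arm: Moves the arm, as the interface text tells. Its arguments: {"type":"object","properties":{"moves":{"type":"array","items":{"type":"object","properties":{"dx":{"type":"number"},"dy":{"type":"number"},"dz":{"type":"number"},"rx":{"type":"number"},"ry":{"type":"number"},"rz":{"type":"number"},"gripper":{"type":"number"}}}},"grip_force":{"type":"number"}},"required":["moves"]}

```bash
mkdir -p pics; ls
python3 - <<'E'
from station import observe, eyes, models, env
import cv2, numpy as np
np.set_printoptions(precision=4,suppress=True)
s=observe(); print(s['time'],s['ee_pos'],s['ee_rot'],env.tcp_to_grasp)
for c in ['top','side','wrist']:
    cv2.imwrite(f'pics/{c}0.png',eyes.get_image(c)); m=eyes.camera_model(c)
    print(c,m)
for c in ['top','side']:
    for t in ['parcel_a_mid','parcel_b_mid','parcel_c_mid','parcel_d_mid','mark_1','tall_stop','mug_mid']:
        print(c,t,[(round(d['conf'],2),np.round(d['point'])) for d in models.pinpoint(c,t)])
E
```

```text
pics
0.0 [250.7317 544.3064 230.4012] [[-0.9082  0.4185 -0.001 ]
 [ 0.4185  0.9082 -0.0017]
 [ 0.0002 -0.0019 -1.    ]] 18.700000000000003
top {'intrinsics': array([[525.5321,   0.    , 317.6753],
       [  0.    , 525.5321, 238.2087],
       [  0.    ,   0.    ,   1.    ]]), 'k1': -0.08058113486695721, 'world_from_camera': array([[   0.018 ,   -0.9986,    0.0495,  411.6387],
       [  -0.9997,   -0.0174,    0.0142,   19.1049],
       [  -0.0133,   -0.0497,   -0.9987, 1390.819 ],
       [   0.    ,    0.    ,    0.    ,    1.    ]])}
side {'intrinsics': array([[577.13  ,   0.    , 316.5798],
       [  0.    , 577.13  , 237.5178],
       [  0.    ,   0.    ,   1.    ]]), 'k1': -0.13225968314161357, 'world_from_camera': array([[   0.8957,   -0.3053,    0.3233,   48.3519],
       [  -0.4446,   -0.63  ,    0.6368, -828.5462],
       [   0.0093,   -0.7141,   -0.7   , 1048.1024],
       [   0.    ,    0.    ,    0.    ,    1.    ]])}
wrist {'intrinsics': array([[398.459 ,   0.    , 317.9628],
       [  0.    , 398.459 , 233.9141],
       [  0.    ,   0.    ,   1.    ]]), 'k1': 0.0138903088
[... 573 characters left out ...]
1.])), (0.62, array([404., 172.])), (0.57, array([281., 172.]))]
top tall_stop [(0.63, array([436., 175.]))]
top mug_mid [(0.94, array([159., 178.]))]
side parcel_a_mid [(0.87, array([290., 240.])), (0.71, array([325., 296.]))]
side parcel_b_mid [(0.72, array([322., 292.]))]
side parcel_c_mid [(0.66, array([315., 415.])), (0.64, array([355., 379.])), (0.6, array([378., 426.]))]
side parcel_d_mid [(0.89, array([202., 222.])), (0.8, array([246., 216.]))]
side mark_1 [(0.72, array([398., 273.])), (0.5, array([356., 214.])), (0.45, array([376., 248.])), (0.44, array([424., 304.]))]
side tall_stop [(0.71, array([450., 328.]))]
side mug_mid [(0.9, array([298., 142.])), (0.44, array([426., 300.]))]
```

View pics/top0.png

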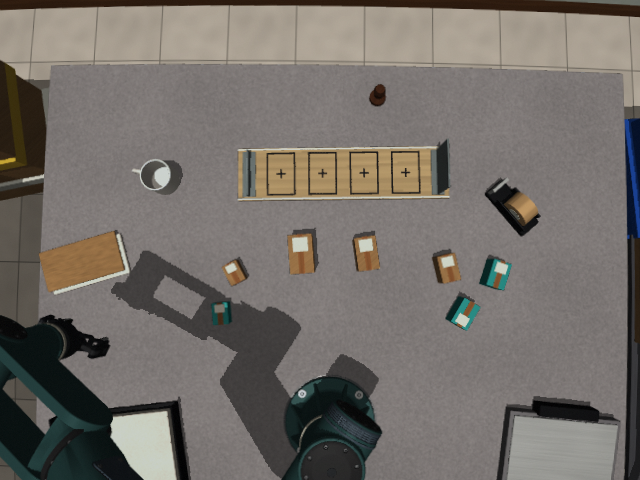

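View pics/side0.png

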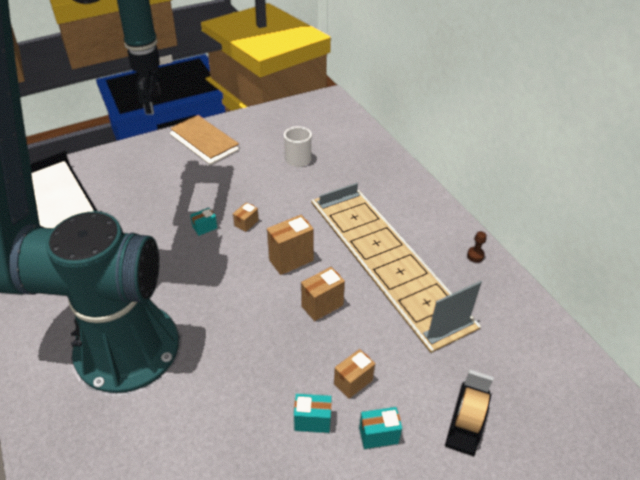

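The top view shows the brown parcels: a (301,253), b (367,253), c (447,267) and d (234,272). The look-alikes are turquoise: two c's at (496,273) and (464,313), and a d at (221,313). The tall stop is on the right at (441,170), so a goes to mark_4, b to mark_3, c to mark_2 and d to mark_1. The side view agrees: a (290,243), b (323,293), c (355,372), d (246,216).

```bash
cat > h.py <<'E'
import numpy as np, cv2
from scipy.optimize import minimize, least_squares
from scipy.spatial.transform import Rotation as R
from station import observe, eyes, models, env
np.set_printoptions(precision=4,suppress=True)
DIM=dict(a=(96,60,112),b=(84,54,88),c=(70,48,66),d=(56,42,46))
def cam(n,s=None):
    m=eyes.camera_model(n)
    if n=='wrist':
        T=np.eye(4);T[:3,:3]=s['ee_rot'];T[:3,3]=s['ee_pos'];T=T@m['hand_eye']
    else: T=m['world_from_camera']
    return m['intrinsics'],m['k1'],T
def proj(c,P):
    K,k,T=c; p=(np.atleast_2d(P)-T[:3,3])@T[:3,:3]; u=p[:,:2]/p[:,2:]
    u=u*(1+k*(u**2).sum(1,keepdims=True)); return u@K[:2,:2].T+K[:2,2]
def tri(obs):  # [(cam,px)]
    f=lambda P:np.concatenate([proj(c,P)[0]-px for c,px in obs])
    r=least_squares(f,[550,0,50]); return r.x,np.abs(r.fun).max()
def onplane(c,px,z):
    r=least_squares(lambda q:proj(c,[q[0],q[1],z])[0]-px,[550,0]); return r.x
def box(x,y,yaw,d,z0):
    l,w,h=d;c,s=np.cos(yaw),np.sin(yaw)
    return np.array([[x+c*a-s*b,y+s*a+c*b,z] for a in(-l/2,l/2) for b in(-w/2,w/2) for z in(z0,z0+h)])
def sil(c,P):
    m=np.zeros((480,640),np.uint8);q=cv2.convexHull((proj(c,P)*16).astype(np.int32))
    cv2.fillConvexPoly(m,q,255,cv2.LINE_AA,4);return m/255.
def fitbox(views,d,x0,z0=0):  # views [(cam,mask)]
    def cost(p): return sum(np.abs(sil(c,box(p[0],p[1],p[2],d,z0))-m).sum()/m.sum() for c,m in views)
    best=min((minimize(cost,[x0[0],x0[1],y],method='Nelder-Mead',options=dict(initial_simplex=[[x0[0],x0[1],y],[x0[0]+12,x0[1],y],[x0[0],x0[1]+12,y],[x0[0],x0[1],y+.3]])) for y in np.arange(-1.4,1.5,.45)),key=lambda r:r.fun)
    return best.x,best.fun
def go(target,yaw=None):
    """shift (m) & rz from now; yaw = world angle of tool y minus 90deg mod pi"""
    s=observe();Rm=s['ee_rot'];d=Rm.T@(np.array(target,float)-s['ee_pos'])/1000
    out=f"d=({d[0]:.4f},{d[1]:.4f},{d[2]:.4f})"
    if yaw is not None:
        y=np.array([-np.sin(yaw),np.cos(yaw),0]);y*=np.sign(y@Rm[:,1]);z=np.array([0,0,-1.]);G=np.c_[np.cross(y,z),y,z]
        out+=f" rv={R.from_matrix(Rm.T@G).as_rotvec()}"
    print(out,'t',s['time'],'pos',s['ee_pos'],'F',s['contact_force'],'w',s['grip_width'])
E
python3 - <<'E'
from h import *
top,side=cam('top'),cam('side')
it,isd=eyes.get_image('top'),eyes.get_image('side')
px=dict(a=((301,253),(290,243)),b=((367,253),(323,293)),c=((447,267),(355,372)),d=((234,272),(246,216)))
for k,(pt,ps) in px.items():
    v=[];pp=[]
    for n,c,p in (('top',top,pt),('side',side,ps)):
        L=models.outline_of(n,f'parcel_{k}_mid'); L=[o for o in L if o['region'][p[1]-3:p[1]+4,p[0]-3:p[0]+4].any()]
        P=[q['point'] for q in models.pinpoint(n,f'parcel_{k}_mid') if np.hypot(*(np.array(q['point'])-p))<15]
        if L: v.append((c,L[0]['region'].astype(float)))
        if P: pp.append((c,np.array(P[0])))
    x0=onplane(top,pt,DIM[k][2]/2)
    print(k,x0,len(v),fitbox(v,DIM[k],x0) if v else '','tri',tri(pp) if len(pp)==2 else pp)
mt=[np.array(q['point']) for q in models.pinpoint('top','mark_1')]; ms=[np.array(q['point']) for q in models.pinpoint('side','mark_1')]
mt.sort(key=lambda p:p[0]); ms.sort(key=lambda p:p[1]); 
for a,b in zip(mt,ms): print('mark',a,b,tri([(top,a),(side,b)]),onplane(top,a,12),onplane(side,b,12))
for n in('top','side'): print(n,[q['point'] for q in models.pinpoint(n,'tall_stop')])
E
```

```text
a [439.4229  79.8145] 2 (array([437.3264,  79.6099,   0.1214]), np.float64(0.23263021928686278)) tri (array([444.9621,  90.8068,  52.0781]), np.float64(1.1740565551484679))
b [442.6506 -88.723 ] 2 (array([441.9736, -83.0508,   0.163 ]), np.float64(0.260835061269599)) tri (array([447.7594, -76.0724,  35.8713]), np.float64(1.198942940945443))
c [ 410.2315 -297.1741] 2 (array([ 410.1529, -293.5341,    0.304 ]), np.float64(0.3306275204814486)) tri (array([ 405.4373, -297.1644,   39.4251]), np.float64(0.3229475665552286))
d [387.3511 255.3452] 2 (array([387.8663, 254.8662,   0.5386]), np.float64(0.2984192641681349)) tri (array([384.1478, 257.2121,  17.4876]), np.float64(0.19676361159861244))
mark [282.3 172.7] [297.3 146.8] (array([555.7791, 135.7715, 277.4309]), np.float64(27.413155245661585)) [652.1423 135.6322] [650.3944 495.7086]
mark [317.9 174. ] [353.8 217.1] (array([616.0881,  48.3998, 103.9101]), np.float64(7.938271686403198)) [650.0846  41.222 ] [650.7945 140.4309]
mark [365.2 169.9] [377.3 243.8] (array([620.3279, -63.9656, 112.5714]), np.float64(10.355132861989034)) [663.1233 -83.7513] [655.8211  26.244 ]
mark [404.5 172.5] [398.2 271.7] (array([ 614.9807, -159.5639,  114.4227]), np.float64(10.09658337667372)) [ 658.0798 -187.9223] [652.7065 -78.7394]
top [[437.3, 172.9], [404.4, 169.1]]
side [[448.6, 328.3], [325.1, 295.1]]
```

```bash
cat >> h.py <<'E'
def boardpts(x,y,yaw,z):
    t=np.linspace(-1,1,80);o=np.ones(80);P=[]
    for i in range(4):
        q=np.r_[np.c_[57*t,38*o],np.c_[57*t,-38*o],np.c_[57*o,38*t],np.c_[-57*o,38*t]]
        P.append(q*[1-1/57,1-1/38]+[0,165-110*i])
    P=np.concatenate(P);c,s=np.cos(yaw),np.sin(yaw)
    return np.c_[x+c*P[:,0]-s*P[:,1],y+s*P[:,0]+c*P[:,1],np.full(len(P),z)]
def fitboard(views,x0):
    from scipy.ndimage import map_coordinates as mc
    def cost(p,sg):
        return sum(mc(g[sg],proj(c,boardpts(*p))[:,::-1].T,order=1,mode='nearest').mean() for c,g in G)
    G=[(c,{sg:cv2.GaussianBlur(cv2.cvtColor(i,cv2.COLOR_BGR2GRAY).astype(float),(0,0),sg) for sg in(3,1.5,.7)}) for c,i in views]
    p=np.array(x0,float)
    for sg,d in((3,8),(1.5,3),(.7,1)):
        r=minimize(cost,p,args=(sg,),method='Nelder-Mead',options=dict(maxiter=1500,xatol=1e-3,fatol=1e-3,initial_simplex=[p]+[p+np.array(v)*d for v in([1,0,0,0],[0,1,0,0],[0,0,.004,0],[0,0,0,1])]));p=r.x
    return p,r.fun
E
python3 - <<'E'
from h import *
top,side=cam('top'),cam('side')
T=[(281,173.5),(322,173),(364,173),(405,172)];S=[(354,217),(376,243),(400,271),(427,302)]
M=np.array([tri([(top,a),(side,b)])[0] for a,b in zip(T,S)]);print(M)
v=[(top,eyes.get_image('top')),(side,eyes.get_image('side'))]
c=M.mean(0);d=M[0]-M[3];x0=[c[0],c[1],np.arctan2(-d[0],d[1]),12]
for w in (v,v[:1],v[1:]): print(x0,fitboard(w,x0))
go([440,80,300],0.12)
E
```

```text
[[ 649.9099  138.7034   14.0907]
 [ 653.4952   30.1139   12.3217]
 [ 655.09    -80.8889   15.3538]
 [ 660.5695 -189.7665   13.3903]]
[np.float64(654.76614873412), np.float64(-25.45951259824254), np.float64(0.03244074908414691), 12] (array([654.891 , -24.75  ,   0.0285,  13.5981]), np.float64(220.11307424478633))
[np.float64(654.76614873412), np.float64(-25.45951259824254), np.float64(0.03244074908414691), 12] (array([656.1615, -24.9353,   0.0303,   4.8746]), np.float64(78.99731268933654))
[np.float64(654.76614873412), np.float64(-25.45951259824254), np.float64(0.03244074908414691), 12] (array([659.3984, -19.8907,   0.0293,   7.1575]), np.float64(137.8083219066425))
d=(-0.3661,-0.3432,-0.0687) rv=[-0.0001  0.     -0.5518] t 2.05 pos [251.1148 544.8912 231.261 ] F [-0.3412  0.3611 -0.1127] w 85.31439519631
```

>>> move_arm:
  moves:
    - {"dx": -0.366,"dy": -0.343,"dz": -0.05,"rz": -0.552,"gripper": 0.085}
    - {"dx": -0.366,"dy": -0.343,"dz": -0.05,"rz": -0.552}
    - {"dx": -0.366,"dy": -0.343,"dz": -0.05,"rz": -0.552}
    - {"dx": -0.366,"dy": -0.343,"dz": -0.05,"rz": -0.552}
    - {"dx": -0.366,"dy": -0.343,"dz": -0.05,"rz": -0.552}

```text
validation failed for argument at $.mo...
```

```bash
python3 -c "
from h import *
go([440,80,290],0.12)"
```

```text
d=(-0.3661,-0.3432,-0.0587) rv=[-0.0001  0.     -0.5518] t 2.05 pos [251.1148 544.8912 231.261 ] F [-0.3412  0.3611 -0.1127] w 85.31439519631
```

>>> move_arm:
  moves:
    - {"dx": -0.037,"dy": -0.034,"dz": -0.006,"rx": 0,"ry": 0,"rz": -0.06,"gripper": 0.085}
    - {"dx": -0.073,"dy": -0.068,"dz": -0.012,"rx": 0,"ry": 0,"rz": -0.12,"gripper": 0.085}
    - {"dx": -0.11,"dy": -0.103,"dz": -0.018,"rx": 0,"ry": 0,"rz": -0.18,"gripper": 0.085}
    - {"dx": -0.146,"dy": -0.137,"dz": -0.024,"rx": 0,"ry": 0,"rz": -0.24,"gripper": 0.085}
    - {"dx": -0.183,"dy": -0.172,"dz": -0.03,"rx": 0,"ry": 0,"rz": -0.3,"gripper": 0.085}

```text
time: 2.55
ee_pos: [344.6, 313.1, 261.3]
ee_rot: [[-0.992, 0.128, 0.001], [0.128, 0.992, 0.0], [-0.001, 0.0, -1.0]]
contact_force: [0.6, 0.2, 0.9]
grip_width: 84.6
grip_force: 0.0
```

```bash
python3 -c "
from h import *
go([440,80,290],0.12)"
```

```text
d=(-0.1245,-0.2190,-0.0286) rv=[ 0.0002  0.0006 -0.2487] t 2.55 pos [344.6253 313.1232 261.3461] F [0.6091 0.2214 0.9201] w 84.61550117729985
```

>>> move_arm:
  moves:
    - {"dx": -0.125,"dy": -0.219,"dz": -0.028,"rx": 0,"ry": 0,"rz": -0.249,"gripper": 0.085}
    - {"dx": -0.125,"dy": -0.219,"dz": -0.028,"rx": 0,"ry": 0,"rz": -0.249,"gripper": 0.085}
    - {"dx": -0.125,"dy": -0.219,"dz": -0.028,"rx": 0,"ry": 0,"rz": -0.249,"gripper": 0.085}
    - {"dx": -0.125,"dy": -0.219,"dz": -0.028,"rx": 0,"ry": 0,"rz": -0.249,"gripper": 0.085}
    - {"dx": -0.125,"dy": -0.219,"dz": -0.028,"rx": 0,"ry": 0,"rz": -0.249,"gripper": 0.085}

```text
time: 3.05
ee_pos: [434.6, 92.2, 288.0]
ee_rot: [[-0.993, -0.117, 0.001], [-0.117, 0.993, 0.0], [-0.001, -0.0, -1.0]]
contact_force: [2.5, -0.1, 0.7]
grip_width: 85.0
grip_force: 0.0
```

```bash
cat >> h.py <<'E'
def brown(img):
    h=cv2.cvtColor(img,cv2.COLOR_BGR2HSV)
    return (((h[...,0]>3)&(h[...,0]<22)&(h[...,1]>80)&(h[...,2]>50))*255).astype(np.uint8)
def look(k,name,guess,z0=0):
    eyes.get_image('wrist')  # settle
    s=observe();im=eyes.get_image('wrist');c=cam('wrist',s)
    L=models.outline_of('wrist',f'parcel_{k}_mid');P=models.pinpoint('wrist',f'parcel_{k}_mid')
    g=proj(c,[*guess,z0+DIM[k][2]/2])[0]
    print('net',[(round(o['conf'],2),o['bbox']) for o in L],[(round(p['conf'],2),p['point']) for p in P],'expect',g)
    L=min(L,key=lambda o:np.hypot(*(np.array([(o['bbox'][0]+o['bbox'][2])/2,(o['bbox'][1]+o['bbox'][3])/2])-g)))
    m=L['region'].astype(float)
    p,f=fitbox([(c,m)],DIM[k],guess,z0);print('fit',p,f)
    cv2.polylines(im,[cv2.convexHull(proj(c,box(*p,DIM[k],z0)).astype(np.int32))],True,(0,0,255),1)
    t=box(*p,DIM[k],z0)[[1,3,7,5]];cv2.polylines(im,[proj(c,t).astype(np.int32)],True,(255,0,255),1)
    cv2.polylines(im,cv2.findContours(L['region'].astype(np.uint8),0,1)[0],True,(0,255,0),1)
    cv2.imwrite(f'pics/{name}.png',im);return p
E
python3 -c "
from h import *
p=look('a','a1',(438,80)); go([p[0],p[1],200],p[2])"
```

```text
net [(0.86, [273.7, 128.4, 351.5, 254.9]), (0.62, [90.3, 118.3, 193.1, 224.6]), (0.51, [222.8, 302.0, 290.1, 387.8])] [] expect [314.758  186.7914]
fit [437.5193  78.6177   0.0991] 0.04457532479823224
d=(-0.0013,-0.0147,0.0876) rv=[0.0003 0.0002 0.0144] t 3.25 pos [434.6003  93.0048 287.573 ] F [-0.3917  0.2481 -0.0157] w 84.94244083065188
```

View pics/a1.png

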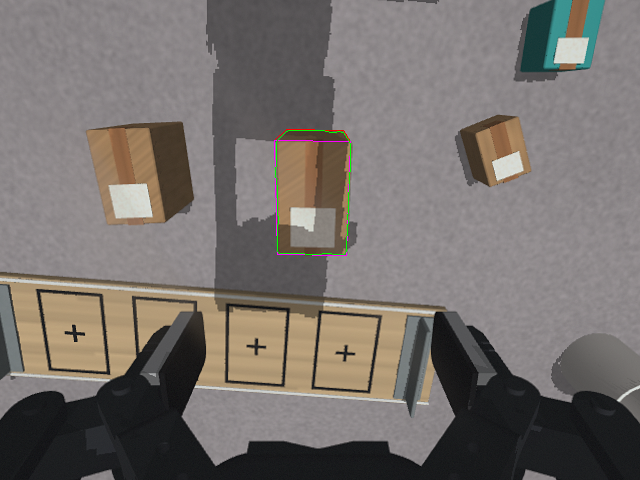

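The fit lies on parcel a's outline: the top face is at (277–349, 141–254), the residual is 4.5% and it agrees with the top/side fit within 1 mm. The turquoise parcel at (565,40) stays out of it, so I'll grasp a.

>>> move_arm:
  moves:
    - {"dx": -0.001,"dy": -0.0147,"dz": 0.04,"rx": 0,"ry": 0,"rz": 0.0144,"gripper": 0.085}
    - {"dx": -0.001,"dy": -0.0147,"dz": 0.09,"rx": 0,"ry": 0,"rz": 0.0144,"gripper": 0.085}
    - {"dx": -0.001,"dy": -0.0147,"dz": 0.14,"rx": 0,"ry": 0,"rz": 0.0144,"gripper": 0.085}
    - {"dx": -0.001,"dy": -0.0147,"dz": 0.185,"rx": 0,"ry": 0,"rz": 0.0144,"gripper": 0.085}
    - {"dx": -0.001,"dy": -0.0147,"dz": 0.215,"rx": 0,"ry": 0,"rz": 0.0144,"gripper": 0.085}

```text
time: 3.75
ee_pos: [434.3, 81.2, 69.8]
ee_rot: [[-0.994, -0.105, -0.004], [-0.105, 0.994, 0.0], [0.004, 0.001, -1.0]]
contact_force: [-0.6, 0.2, 0.4]
grip_width: 85.0
grip_force: 0.0
```

>>> move_arm:
  grip_force: 45
  moves:
    - {"dx": 0,"dy": 0,"dz": 0,"rx": 0,"ry": 0,"rz": 0,"gripper": 0.085}
    - {"dx": 0,"dy": 0,"dz": 0,"rx": 0,"ry": 0,"rz": 0,"gripper": 0.045}
    - {"dx": 0,"dy": 0,"dz": 0,"rx": 0,"ry": 0,"rz": 0,"gripper": 0.045}
    - {"dx": 0,"dy": 0,"dz": 0,"rx": 0,"ry": 0,"rz": 0,"gripper": 0.045}
    - {"dx": 0,"dy": 0,"dz": 0,"rx": 0,"ry": 0,"rz": 0,"gripper": 0.045}

```text
time: 4.25
ee_pos: [438.4, 80.0, 74.1]
ee_rot: [[-0.995, -0.103, 0.004], [-0.103, 0.995, 0.001], [-0.004, 0.0, -1.0]]
contact_force: [-0.7, 0.9, 8.5]
grip_width: 59.2
grip_force: 50.3
```

```bash
python3 -c "
from h import *
s=observe();print(s['grip_force'],s['grip_width']);go([437.5,78.6,71],0.099);go([500,-100,220],0.03)"
```

```text
50.322407484054565 59.24892174018582
d=(0.0010,-0.0013,0.0031) rv=[0.0002 0.0036 0.0037] t 4.25 pos [438.357   79.9891  74.0741] F [-0.6726  0.9077  8.4942] w 59.24892174018582
d=(-0.0434,-0.1853,-0.1458) rv=[0.0003 0.0036 0.0727] t 4.25 pos [438.357   79.9891  74.0741] F [-0.6726  0.9077  8.4942] w 59.24892174018582
```

```bash
python3 -c "
from h import *
s=observe();yaw=.0991-.0144+.0  # at picture
y=np.array([.117,0,0]);
Rm=np.array([[-.9935,-.1135,.001],[-.1135,.9935,0],[-.001,0,-1]])
a=R.from_euler('z',0.0991+0.0144).as_matrix();
G=np.c_[-a[:,0],a[:,1],-a[:,2]]
c=cam('wrist',dict(ee_rot=G,ee_pos=np.array([434.6003,93.0048,287.573])))
for px in((75,333),(257,346),(345,353)): print(onplane(c,px,12),tri([(c,px)]+[(cam('top'),{75:(405,172),257:(322,173),345:(281,173.5)}[px[0]])]))
"
```

```text
[ 651.9108 -177.1177] (array([ 665.2231, -189.6459,   -7.4395]), np.float64(0.9354083646646814))
[646.3941  41.2834] (array([657.5397,  37.9788,  -4.5745]), np.float64(2.7594991169441414))
[644.3372 149.6629] (array([650.4213, 148.9686,   3.5214]), np.float64(3.4499056829391748))
```

>>> move_arm:
  moves:
    - {"dx": 0,"dy": 0,"dz": -0.04,"rx": 0,"ry": 0,"rz": 0,"gripper": 0.045}
    - {"dx": 0,"dy": 0,"dz": -0.09,"rx": 0,"ry": 0,"rz": 0,"gripper": 0.045}
    - {"dx": 0,"dy": 0,"dz": -0.13,"rx": 0,"ry": 0,"rz": 0.03,"gripper": 0.045}
    - {"dx": 0,"dy": -0.03,"dz": -0.16,"rx": 0,"ry": 0,"rz": 0.06,"gripper": 0.045}
    - {"dx": -0.015,"dy": -0.06,"dz": -0.165,"rx": 0,"ry": 0,"rz": 0.073,"gripper": 0.045}

```text
time: 4.75
ee_pos: [458.3, 21.2, 241.8]
ee_rot: [[-1.0, -0.031, 0.006], [-0.031, 1.0, -0.001], [-0.006, -0.001, -1.0]]
contact_force: [1.7, 0.5, -4.3]
grip_width: 59.5
grip_force: 52.8
```

```bash
python3 -c "
from h import *
go([659,-190,230],0.029)"
```

```text
d=(-0.1940,-0.2172,0.0131) rv=[-0.0009  0.0059  0.0018] t 4.75 pos [458.3424  21.1692 241.7673] F [ 1.6955  0.5108 -4.2912] w 59.486576774980776
```

>>> move_arm:
  moves:
    - {"dx": -0.03,"dy": -0.035,"dz": 0,"rx": 0,"ry": 0,"rz": 0,"gripper": 0.045}
    - {"dx": -0.06,"dy": -0.07,"dz": 0,"rx": 0,"ry": 0,"rz": 0,"gripper": 0.045}
    - {"dx": -0.08,"dy": -0.1,"dz": 0,"rx": 0,"ry": 0,"rz": 0,"gripper": 0.045}
    - {"dx": -0.09,"dy": -0.12,"dz": 0,"rx": 0,"ry": 0,"rz": 0,"gripper": 0.045}
    - {"dx": -0.09,"dy": -0.12,"dz": 0,"rx": 0,"ry": 0,"rz": 0,"gripper": 0.045}

```text
time: 5.25
ee_pos: [552.6, -98.5, 237.5]
ee_rot: [[-1.0, -0.027, 0.001], [-0.027, 1.0, -0.001], [-0.001, -0.001, -1.0]]
contact_force: [-1.2, 0.2, -3.7]
grip_width: 59.4
grip_force: 52.6
```

```bash
python3 -c "
from h import *
eyes.get_image('wrist');eyes.get_image('wrist');s=observe();im=eyes.get_image('wrist');c=cam('wrist',s)
print(s['ee_pos'],s['ee_rot'],s['qvel'])
np.savez('w2.npz',im=im,pos=s['ee_pos'],rot=s['ee_rot'])
P=np.array([[655+.029*-y,-25+y,13] for y in(165,55,-55,-165)])
for p in proj(c,P): cv2.circle(im,tuple(int(v) for v in p),3,(0,0,255),1); print(p)
cv2.imwrite('pics/w2.png',im)"
```

```text
[550.3728 -95.5463 237.092 ] [[-0.9996 -0.0288 -0.0019]
 [-0.0288  0.9996  0.001 ]
 [ 0.0019  0.0011 -1.    ]] [ 0.0216 -0.0138  0.0209  0.0038  0.0011  0.0009]
[546.3859 293.6334]
[438.1294 293.6406]
[330.5321 293.7674]
[222.944 294.015]
```

View pics/w2.png

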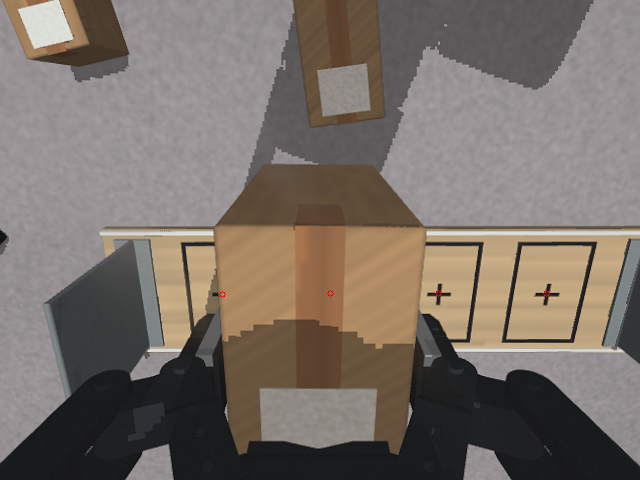

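The projected crosses at (438,294), (546,294) and the hidden ones coincide with the printed ones within a pixel, so the board's pose is confirmed: centre (655,-25), yaw 0.029. Parcel a hangs straight in the grip.

```bash
python3 -c "
from h import *
go([660.8,-189.9,237],0.029)"
```

```text
d=(-0.1078,-0.0982,-0.0002) rv=[ 0.0012 -0.002   0.0006] t 5.4 pos [550.0992 -94.9398 237.1047] F [-0.678   0.7287 -4.7529] w 59.715180253233285
```

>>> move_arm:
  moves:
    - {"dx": -0.035,"dy": -0.032,"dz": 0,"rx": 0,"ry": 0,"rz": 0,"gripper": 0.045}
    - {"dx": -0.07,"dy": -0.064,"dz": 0,"rx": 0,"ry": 0,"rz": 0,"gripper": 0.045}
    - {"dx": -0.1,"dy": -0.09,"dz": 0,"rx": 0,"ry": 0,"rz": 0,"gripper": 0.045}
    - {"dx": -0.108,"dy": -0.098,"dz": 0.03,"rx": 0,"ry": 0,"rz": 0,"gripper": 0.045}
    - {"dx": -0.108,"dy": -0.098,"dz": 0.06,"rx": 0,"ry": 0,"rz": 0,"gripper": 0.045}

```text
time: 5.9
ee_pos: [664.4, -191.1, 177.7]
ee_rot: [[-1.0, -0.03, 0.003], [-0.03, 1.0, -0.001], [-0.003, -0.001, -1.0]]
contact_force: [0.1, 0.5, -4.5]
grip_width: 59.5
grip_force: 52.6
```

>>> move_arm:
  moves:
    - {"dx": 0,"dy": 0,"dz": 0.03,"rx": 0,"ry": 0,"rz": 0,"gripper": 0.045}
    - {"dx": 0,"dy": 0,"dz": 0.05,"rx": 0,"ry": 0,"rz": 0,"gripper": 0.045}
    - {"dx": 0,"dy": 0,"dz": 0.065,"rx": 0,"ry": 0,"rz": 0,"gripper": 0.045}
    - {"dx": 0,"dy": 0,"dz": 0.065,"rx": 0,"ry": 0,"rz": 0,"gripper": 0.045}

```text
time: 6.3
ee_pos: [660.3, -188.7, 110.2]
ee_rot: [[-1.0, -0.031, -0.005], [-0.031, 1.0, 0.002], [0.005, 0.002, -1.0]]
contact_force: [-0.6, 0.9, -4.4]
grip_width: 59.5
grip_force: 52.5
```

```bash
python3 -c "
from h import *
go([660.8,-189.9,88],0.029)"
```

```text
d=(-0.0006,-0.0012,0.0222) rv=[ 0.0021 -0.0047  0.0018] t 6.3 pos [ 660.2575 -188.7416  110.1807] F [-0.6378  0.8924 -4.3701] w 59.512938771219304
```

>>> move_arm:
  moves:
    - {"dx": -0.0005,"dy": -0.001,"dz": 0.012,"rx": 0,"ry": 0,"rz": 0,"gripper": 0.045}
    - {"dx": -0.0005,"dy": -0.001,"dz": 0.018,"rx": 0,"ry": 0,"rz": 0,"gripper": 0.045}
    - {"dx": -0.0005,"dy": -0.001,"dz": 0.021,"rx": 0,"ry": 0,"rz": 0,"gripper": 0.045}
    - {"dx": -0.0005,"dy": -0.001,"dz": 0.023,"rx": 0,"ry": 0,"rz": 0,"gripper": 0.045}
    - {"dx": -0.0005,"dy": -0.001,"dz": 0.023,"rx": 0,"ry": 0,"rz": 0,"gripper": 0.045}

```text
time: 6.8
ee_pos: [663.0, -191.6, 89.5]
ee_rot: [[-1.0, -0.03, 0.0], [-0.03, 1.0, -0.0], [-0.0, -0.0, -1.0]]
contact_force: [-0.1, -0.4, -3.7]
grip_width: 59.5
grip_force: 52.7
```

>>> move_arm:
  moves:
    - {"dx": 0.001,"dy": 0.001,"dz": 0.001,"rx": 0,"ry": 0,"rz": 0,"gripper": 0.045}
    - {"dx": 0.001,"dy": 0.001,"dz": 0.002,"rx": 0,"ry": 0,"rz": 0,"gripper": 0.045}
    - {"dx": 0.001,"dy": 0.001,"dz": 0.002,"rx": 0,"ry": 0,"rz": 0,"gripper": 0.045}

```text
time: 7.1
ee_pos: [661.8, -190.6, 87.5]
ee_rot: [[-1.0, -0.03, -0.0], [-0.03, 1.0, -0.0], [0.0, -0.0, -1.0]]
contact_force: [0.4, -0.4, -3.8]
grip_width: 59.5
grip_force: 52.7
```

>>> move_arm:
  moves:
    - {"dx": 0.0005,"dy": 0,"dz": 0.001,"rx": 0,"ry": 0,"rz": 0,"gripper": 0.045}
    - {"dx": 0.0005,"dy": 0,"dz": 0.002,"rx": 0,"ry": 0,"rz": 0,"gripper": 0.045}
    - {"dx": 0.0005,"dy": 0,"dz": 0.002,"rx": 0,"ry": 0,"rz": 0,"gripper": 0.045}

```text
time: 7.4
ee_pos: [661.5, -190.8, 86.3]
ee_rot: [[-1.0, -0.03, 0.0], [-0.03, 1.0, -0.0], [-0.0, -0.0, -1.0]]
contact_force: [-2.5, -0.1, 3.4]
grip_width: 59.3
grip_force: 53.2
```

Contact with the board, so release a and back out upwards.

>>> move_arm:
  moves:
    - {"dx": 0,"dy": 0,"dz": 0,"rx": 0,"ry": 0,"rz": 0,"gripper": 0.066}
    - {"dx": 0,"dy": 0,"dz": 0,"rx": 0,"ry": 0,"rz": 0,"gripper": 0.08}
    - {"dx": 0,"dy": 0,"dz": 0,"rx": 0,"ry": 0,"rz": 0,"gripper": 0.08}
    - {"dx": 0,"dy": 0,"dz": -0.03,"rx": 0,"ry": 0,"rz": 0,"gripper": 0.08}
    - {"dx": 0,"dy": 0,"dz": -0.075,"rx": 0,"ry": 0,"rz": 0,"gripper": 0.08}

```text
time: 7.9
ee_pos: [659.1, -189.7, 157.8]
ee_rot: [[-1.0, -0.03, -0.007], [-0.03, 1.0, 0.003], [0.006, 0.003, -1.0]]
contact_force: [0.0, -0.3, 0.8]
grip_width: 79.8
grip_force: 0.0
```

>>> move_arm:
  moves:
    - {"dx": 0.02,"dy": 0,"dz": -0.05,"rx": 0,"ry": 0,"rz": 0,"gripper": 0.085}
    - {"dx": 0.06,"dy": 0.015,"dz": -0.08,"rx": 0,"ry": 0,"rz": -0.03,"gripper": 0.085}
    - {"dx": 0.1,"dy": 0.04,"dz": -0.1,"rx": 0,"ry": 0,"rz": -0.07,"gripper": 0.085}
    - {"dx": 0.14,"dy": 0.06,"dz": -0.1,"rx": 0,"ry": 0,"rz": -0.1,"gripper": 0.085}
    - {"dx": 0.18,"dy": 0.085,"dz": -0.1,"rx": 0,"ry": 0,"rz": -0.13,"gripper": 0.085}

```text
time: 8.4
ee_pos: [477.9, -110.8, 261.6]
ee_rot: [[-0.987, -0.16, 0.003], [-0.16, 0.987, -0.001], [-0.002, -0.002, -1.0]]
contact_force: [0.2, 0.5, -0.1]
grip_width: 85.0
grip_force: 0.0
```

```bash
python3 -c "
from h import *
p=look('b','b1',(442,-83)); go([p[0],p[1],52],p[2])
s=observe();im=eyes.get_image('wrist');print(proj(cam('wrist',s),[660,-190,68]))"
```

```text
net [(0.74, [315.7, 119.1, 386.0, 229.3])] [] expect [346.4421 171.1786]
fit [442.3208 -84.1941   0.1531] 0.051306519051335486
d=(0.0315,0.0319,0.2089) rv=[-0.0007  0.001   0.007 ] t 8.6 pos [ 478.3314 -110.5564  260.9289] F [1.2961 0.9849 0.2284] w 85.20891902247192
[[211.1544 361.9777]]
```

Parcel b's fit (442.3, -84.2, yaw 0.153) agrees with the top/side fit within 1.5 mm; descending.

>>> move_arm:
  moves:
    - {"dx": 0.0315,"dy": 0.032,"dz": 0.02,"rx": 0,"ry": 0,"rz": 0.007,"gripper": 0.085}
    - {"dx": 0.0315,"dy": 0.032,"dz": 0.07,"rx": 0,"ry": 0,"rz": 0.007,"gripper": 0.085}
    - {"dx": 0.0315,"dy": 0.032,"dz": 0.12,"rx": 0,"ry": 0,"rz": 0.007,"gripper": 0.085}
    - {"dx": 0.0315,"dy": 0.032,"dz": 0.17,"rx": 0,"ry": 0,"rz": 0.007,"gripper": 0.085}
    - {"dx": 0.0315,"dy": 0.032,"dz": 0.21,"rx": 0,"ry": 0,"rz": 0.007,"gripper": 0.085}

```text
time: 9.15
ee_pos: [444.3, -85.2, 48.1]
ee_rot: [[-0.988, -0.152, 0.001], [-0.152, 0.988, -0.0], [-0.001, -0.001, -1.0]]
contact_force: [-0.0, 0.0, -0.1]
grip_width: 85.0
grip_force: 0.0
```

>>> move_arm:
  grip_force: 45
  moves:
    - {"dx": 0,"dy": 0,"dz": 0,"rx": 0,"ry": 0,"rz": 0,"gripper": 0.085}
    - {"dx": 0,"dy": 0,"dz": 0,"rx": 0,"ry": 0,"rz": 0,"gripper": 0.04}
    - {"dx": 0,"dy": 0,"dz": 0,"rx": 0,"ry": 0,"rz": 0,"gripper": 0.04}
    - {"dx": 0,"dy": 0,"dz": 0,"rx": 0,"ry": 0,"rz": 0,"gripper": 0.04}
    - {"dx": 0,"dy": 0,"dz": 0,"rx": 0,"ry": 0,"rz": 0,"gripper": 0.04}

```text
time: 9.65
ee_pos: [445.0, -85.2, 52.4]
ee_rot: [[-0.988, -0.152, 0.005], [-0.152, 0.988, -0.002], [-0.005, -0.002, -1.0]]
contact_force: [0.7, -0.3, 8.8]
grip_width: 53.3
grip_force: 49.1
```

```bash
python3 -c "
from h import *
go([442.3,-84.2,49],0.153);go([500,-80,200],0.029)"
```

```text
d=(0.0025,0.0014,0.0034) rv=[-0.0025  0.0046 -0.0002] t 9.65 pos [444.9996 -85.1852  52.4412] F [ 0.6619 -0.2784  8.7748] w 53.32083419984944
d=(-0.0558,-0.0036,-0.1473) rv=[-0.0022  0.0048  0.1238] t 9.65 pos [444.9996 -85.1852  52.4412] F [ 0.6619 -0.2784  8.7748] w 53.32083419984944
```

>>> move_arm:
  moves:
    - {"dx": 0,"dy": 0,"dz": -0.04,"rx": 0,"ry": 0,"rz": 0,"gripper": 0.04}
    - {"dx": 0,"dy": 0,"dz": -0.085,"rx": 0,"ry": 0,"rz": 0.04,"gripper": 0.04}
    - {"dx": -0.015,"dy": 0,"dz": -0.12,"rx": 0,"ry": 0,"rz": 0.08,"gripper": 0.04}
    - {"dx": -0.055,"dy": 0,"dz": -0.12,"rx": 0,"ry": 0,"rz": 0.124,"gripper": 0.04}
    - {"dx": -0.1,"dy": -0.01,"dz": -0.12,"rx": 0,"ry": 0,"rz": 0.124,"gripper": 0.04}

```text
time: 10.15
ee_pos: [543.4, -78.3, 173.2]
ee_rot: [[-1.0, -0.028, 0.003], [-0.028, 1.0, -0.001], [-0.003, -0.001, -1.0]]
contact_force: [-0.0, -0.1, -3.9]
grip_width: 53.4
grip_force: 51.2
```

```bash
python3 -c "
from h import *
go([659,-80,80],0.029)"
```

```text
d=(-0.1153,-0.0048,0.0935) rv=[-0.0007  0.0026 -0.0013] t 10.15 pos [543.3832 -78.312  173.1561] F [-0.0034 -0.1222 -3.9342] w 53.44590144170861
```

>>> move_arm:
  moves:
    - {"dx": -0.045,"dy": -0.002,"dz": 0,"rx": 0,"ry": 0,"rz": 0,"gripper": 0.04}
    - {"dx": -0.09,"dy": -0.004,"dz": 0,"rx": 0,"ry": 0,"rz": 0,"gripper": 0.04}
    - {"dx": -0.115,"dy": -0.005,"dz": 0.03,"rx": 0,"ry": 0,"rz": 0,"gripper": 0.04}
    - {"dx": -0.115,"dy": -0.005,"dz": 0.07,"rx": 0,"ry": 0,"rz": 0,"gripper": 0.04}
    - {"dx": -0.115,"dy": -0.005,"dz": 0.09,"rx": 0,"ry": 0,"rz": 0,"gripper": 0.04}

```text
time: 10.65
ee_pos: [656.7, -80.2, 77.6]
ee_rot: [[-1.0, -0.029, -0.004], [-0.029, 1.0, 0.001], [0.004, 0.001, -1.0]]
contact_force: [-1.5, -0.3, -4.0]
grip_width: 53.3
grip_force: 50.9
```

>>> move_arm:
  moves:
    - {"dx": 0,"dy": 0,"dz": 0.006,"rx": 0,"ry": 0,"rz": 0,"gripper": 0.04}
    - {"dx": 0,"dy": 0,"dz": 0.01,"rx": 0,"ry": 0,"rz": 0,"gripper": 0.04}
    - {"dx": 0,"dy": 0,"dz": 0.012,"rx": 0,"ry": 0,"rz": 0,"gripper": 0.04}
    - {"dx": 0,"dy": 0,"dz": 0.013,"rx": 0,"ry": 0,"rz": 0,"gripper": 0.04}
    - {"dx": 0,"dy": 0,"dz": 0.013,"rx": 0,"ry": 0,"rz": 0,"gripper": 0.04}

```text
time: 11.15
ee_pos: [658.9, -81.0, 68.8]
ee_rot: [[-1.0, -0.029, 0.002], [-0.029, 1.0, -0.001], [-0.002, -0.001, -1.0]]
contact_force: [-0.2, -1.1, -4.0]
grip_width: 53.9
grip_force: 50.9
```

```bash
python3 -c "
from h import *
go([659,-80,64.5],0.029)"
```

```text
d=(-0.0001,0.0010,0.0043) rv=[-0.0006  0.002  -0.0003] t 11.15 pos [658.9482 -81.0286  68.7671] F [-0.209  -1.0505 -3.9664] w 53.89560934064559
```

>>> move_arm:
  moves:
    - {"dx": 0,"dy": 0.001,"dz": 0.002,"rx": 0,"ry": 0,"rz": 0,"gripper": 0.04}
    - {"dx": 0,"dy": 0.001,"dz": 0.003,"rx": 0,"ry": 0,"rz": 0,"gripper": 0.04}
    - {"dx": 0,"dy": 0.001,"dz": 0.004,"rx": 0,"ry": 0,"rz": 0,"gripper": 0.04}
    - {"dx": 0,"dy": 0.001,"dz": 0.004,"rx": 0,"ry": 0,"rz": 0,"gripper": 0.04}

```text
time: 11.55
ee_pos: [658.3, -79.7, 64.6]
ee_rot: [[-1.0, -0.029, 0.0], [-0.029, 1.0, -0.0], [-0.0, -0.0, -1.0]]
contact_force: [-2.6, 1.0, 3.9]
grip_width: 53.8
grip_force: 52.0
```

>>> move_arm:
  moves:
    - {"dx": 0,"dy": 0,"dz": 0,"rx": 0,"ry": 0,"rz": 0,"gripper": 0.062}
    - {"dx": 0,"dy": 0,"dz": 0,"rx": 0,"ry": 0,"rz": 0,"gripper": 0.076}
    - {"dx": 0,"dy": 0,"dz": 0,"rx": 0,"ry": 0,"rz": 0,"gripper": 0.076}
    - {"dx": 0,"dy": 0,"dz": -0.03,"rx": 0,"ry": 0,"rz": 0,"gripper": 0.076}
    - {"dx": 0,"dy": 0,"dz": -0.075,"rx": 0,"ry": 0,"rz": 0,"gripper": 0.076}

```text
time: 12.05
ee_pos: [655.7, -79.3, 136.0]
ee_rot: [[-1.0, -0.029, -0.007], [-0.029, 1.0, 0.001], [0.007, 0.002, -1.0]]
contact_force: [0.4, -0.4, 1.0]
grip_width: 75.8
grip_force: 0.0
```

>>> move_arm:
  moves:
    - {"dx": 0.02,"dy": 0,"dz": -0.045,"rx": 0,"ry": 0,"rz": 0,"gripper": 0.085}
    - {"dx": 0.055,"dy": -0.015,"dz": -0.08,"rx": 0,"ry": 0,"rz": -0.05,"gripper": 0.085}
    - {"dx": 0.09,"dy": -0.05,"dz": -0.09,"rx": 0,"ry": 0,"rz": -0.1,"gripper": 0.085}
    - {"dx": 0.12,"dy": -0.09,"dz": -0.09,"rx": 0,"ry": 0,"rz": -0.16,"gripper": 0.085}
    - {"dx": 0.16,"dy": -0.12,"dz": -0.09,"rx": 0,"ry": 0,"rz": -0.22,"gripper": 0.085}

```text
time: 12.55
ee_pos: [503.4, -205.4, 229.7]
ee_rot: [[-0.968, -0.249, 0.003], [-0.249, 0.968, -0.003], [-0.003, -0.003, -1.0]]
contact_force: [0.3, -1.2, 0.2]
grip_width: 85.3
grip_force: 0.0
```

```bash
python3 -c "
from h import *
go([440,-295,220],0.304)"
```

```text
d=(0.0837,-0.0709,0.0097) rv=[-0.0034  0.0025 -0.052 ] t 12.55 pos [ 503.3591 -205.4131  229.7044] F [ 0.255  -1.1826  0.1552] w 85.2847512496686
```

>>> move_arm:
  moves:
    - {"dx": 0.028,"dy": -0.024,"dz": 0.005,"rx": 0,"ry": 0,"rz": -0.02,"gripper": 0.085}
    - {"dx": 0.056,"dy": -0.048,"dz": 0.01,"rx": 0,"ry": 0,"rz": -0.052,"gripper": 0.085}
    - {"dx": 0.084,"dy": -0.071,"dz": 0.01,"rx": 0,"ry": 0,"rz": -0.052,"gripper": 0.085}
    - {"dx": 0.084,"dy": -0.071,"dz": 0.01,"rx": 0,"ry": 0,"rz": -0.052,"gripper": 0.085}

```text
time: 12.95
ee_pos: [437.0, -295.9, 218.5]
ee_rot: [[-0.956, -0.293, -0.001], [-0.293, 0.956, -0.002], [0.001, -0.001, -1.0]]
contact_force: [0.4, 1.0, -0.1]
grip_width: 84.9
grip_force: 0.0
```

```bash
python3 -c "
from h import *
eyes.get_image('wrist');p=look('c','c1',(410,-293.5)); go([p[0],p[1],28],p[2])"
```

```text
net [(0.96, [261.0, 0.0, 374.8, 61.6]), (0.88, [295.7, 117.6, 368.0, 218.4]), (0.67, [111.5, 34.2, 234.8, 160.9])] [(0.84, [177.5, 99.7]), (0.66, [330.6, 164.9])] expect [328.7753 168.4973]
fit [ 408.4165 -294.198     0.2235] 0.03891160246604552
d=(0.0307,0.0071,0.1905) rv=[0.0001 0.0003 0.0783] t 13.2 pos [ 439.7701 -291.9186  218.4942] F [1.0145 0.0901 0.3606] w 85.28662755034462
```

View pics/c1.png

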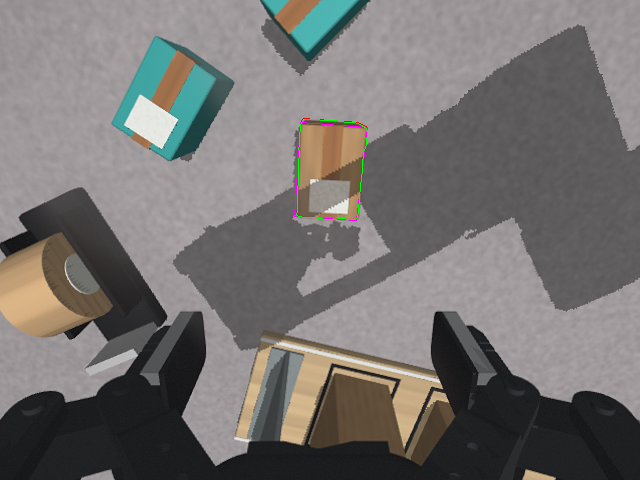

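The wrist view shows brown c at (332,170) with the fit on its edges, and the turquoise ones at (172,98) and (310,20). The open fingers at columns 254–410 clear both.

>>> move_arm:
  moves:
    - {"dx": 0.031,"dy": 0.007,"dz": 0.02,"rx": 0,"ry": 0,"rz": 0.078,"gripper": 0.085}
    - {"dx": 0.031,"dy": 0.007,"dz": 0.07,"rx": 0,"ry": 0,"rz": 0.078,"gripper": 0.085}
    - {"dx": 0.031,"dy": 0.007,"dz": 0.12,"rx": 0,"ry": 0,"rz": 0.078,"gripper": 0.085}
    - {"dx": 0.031,"dy": 0.007,"dz": 0.16,"rx": 0,"ry": 0,"rz": 0.078,"gripper": 0.085}
    - {"dx": 0.031,"dy": 0.007,"dz": 0.19,"rx": 0,"ry": 0,"rz": 0.078,"gripper": 0.085}

```text
time: 13.7
ee_pos: [407.4, -293.5, 26.3]
ee_rot: [[-0.975, -0.223, -0.001], [-0.223, 0.975, 0.001], [0.001, 0.002, -1.0]]
contact_force: [0.1, 0.5, 0.9]
grip_width: 85.2
grip_force: 0.0
```

>>> move_arm:
  grip_force: 45
  moves:
    - {"dx": 0,"dy": 0,"dz": 0,"rx": 0,"ry": 0,"rz": 0,"gripper": 0.085}
    - {"dx": 0,"dy": 0,"dz": 0,"rx": 0,"ry": 0,"rz": 0,"gripper": 0.035}
    - {"dx": 0,"dy": 0,"dz": 0,"rx": 0,"ry": 0,"rz": 0,"gripper": 0.035}
    - {"dx": 0,"dy": 0,"dz": 0,"rx": 0,"ry": 0,"rz": 0,"gripper": 0.035}
    - {"dx": 0,"dy": 0,"dz": 0,"rx": 0,"ry": 0,"rz": 0,"gripper": 0.035}

```text
time: 14.2
ee_pos: [408.8, -296.1, 30.4]
ee_rot: [[-0.975, -0.221, 0.003], [-0.221, 0.975, -0.002], [-0.002, -0.003, -1.0]]
contact_force: [0.9, 1.7, 7.6]
grip_width: 47.2
grip_force: 47.4
```

```bash
python3 -c "
from h import *
go([408.4,-294.2,28],0.2235)"
```

```text
d=(0.0000,0.0020,0.0024) rv=[-0.0031  0.0023 -0.0007] t 14.2 pos [ 408.8396 -296.128    30.4019] F [0.899  1.7374 7.5875] w 47.203743702082065
```

>>> move_arm:
  moves:
    - {"dx": 0,"dy": 0,"dz": -0.045,"rx": 0,"ry": 0,"rz": 0,"gripper": 0.035}
    - {"dx": 0,"dy": 0.01,"dz": -0.09,"rx": 0,"ry": 0,"rz": 0.05,"gripper": 0.035}
    - {"dx": 0,"dy": 0.04,"dz": -0.125,"rx": 0,"ry": 0,"rz": 0.1,"gripper": 0.035}
    - {"dx": 0,"dy": 0.085,"dz": -0.14,"rx": 0,"ry": 0,"rz": 0.15,"gripper": 0.035}
    - {"dx": 0,"dy": 0.13,"dz": -0.145,"rx": 0,"ry": 0,"rz": 0.194,"gripper": 0.035}

```text
time: 14.7
ee_pos: [379.9, -168.6, 176.5]
ee_rot: [[-1.0, -0.025, 0.005], [-0.025, 1.0, -0.004], [-0.005, -0.004, -1.0]]
contact_force: [0.8, -0.0, -1.8]
grip_width: 47.2
grip_force: 47.9
```

```bash
python3 -c "
from h import *
go([654,30,175],0.029)"
```

```text
d=(-0.2790,0.1916,0.0023) rv=[-0.0037  0.0054 -0.0037] t 14.7 pos [ 379.915  -168.5727  176.4653] F [ 0.8146 -0.0213 -1.8076] w 47.24066976589744
```

>>> move_arm:
  moves:
    - {"dx": -0.03,"dy": 0.03,"dz": 0,"rx": 0,"ry": 0,"rz": 0,"gripper": 0.035}
    - {"dx": -0.06,"dy": 0.065,"dz": 0,"rx": 0,"ry": 0,"rz": 0,"gripper": 0.035}
    - {"dx": -0.095,"dy": 0.1,"dz": 0,"rx": 0,"ry": 0,"rz": 0,"gripper": 0.035}
    - {"dx": -0.13,"dy": 0.135,"dz": 0,"rx": 0,"ry": 0,"rz": -0.004,"gripper": 0.035}
    - {"dx": -0.17,"dy": 0.165,"dz": 0,"rx": 0,"ry": 0,"rz": -0.004,"gripper": 0.035}

```text
time: 15.2
ee_pos: [544.3, 3.5, 174.5]
ee_rot: [[-0.999, -0.034, 0.001], [-0.034, 0.999, -0.0], [-0.001, -0.0, -1.0]]
contact_force: [-0.1, -1.5, -1.8]
grip_width: 47.6
grip_force: 47.8
```

```bash
python3 -c "
from h import *
go([653.5,30,55],0.029)"
```

```text
d=(-0.1100,0.0228,0.1196) rv=[-0.0003  0.0007  0.0046] t 15.2 pos [544.2557   3.5107 174.4955] F [-0.1406 -1.4663 -1.8383] w 47.59106141427434
```

>>> move_arm:
  moves:
    - {"dx": -0.045,"dy": 0.01,"dz": 0,"rx": 0,"ry": 0,"rz": 0.005,"gripper": 0.035}
    - {"dx": -0.085,"dy": 0.02,"dz": 0.01,"rx": 0,"ry": 0,"rz": 0.005,"gripper": 0.035}
    - {"dx": -0.11,"dy": 0.024,"dz": 0.05,"rx": 0,"ry": 0,"rz": 0.005,"gripper": 0.035}
    - {"dx": -0.11,"dy": 0.024,"dz": 0.09,"rx": 0,"ry": 0,"rz": 0.005,"gripper": 0.035}
    - {"dx": -0.11,"dy": 0.024,"dz": 0.115,"rx": 0,"ry": 0,"rz": 0.005,"gripper": 0.035}

```text
time: 15.7
ee_pos: [652.4, 29.4, 56.3]
ee_rot: [[-1.0, -0.028, -0.002], [-0.028, 1.0, -0.0], [0.002, 0.0, -1.0]]
contact_force: [-0.2, 0.4, -2.3]
grip_width: 47.4
grip_force: 47.8
```

>>> move_arm:
  moves:
    - {"dx": 0,"dy": 0,"dz": 0.006,"rx": 0,"ry": 0,"rz": 0,"gripper": 0.035}
    - {"dx": 0,"dy": 0,"dz": 0.009,"rx": 0,"ry": 0,"rz": 0,"gripper": 0.035}
    - {"dx": 0,"dy": 0,"dz": 0.01,"rx": 0,"ry": 0,"rz": 0,"gripper": 0.035}
    - {"dx": 0,"dy": 0,"dz": 0.01,"rx": 0,"ry": 0,"rz": 0,"gripper": 0.035}

```text
time: 16.1
ee_pos: [654.4, 28.8, 50.4]
ee_rot: [[-1.0, -0.028, 0.003], [-0.028, 1.0, -0.0], [-0.003, -0.0, -1.0]]
contact_force: [-0.0, -1.3, -2.2]
grip_width: 47.6
grip_force: 47.7
```

```bash
python3 -c "
from h import *
go([653.5,30,42.5],0.029)"
```

```text
d=(0.0009,0.0012,0.0079) rv=[-0.0004  0.0032 -0.0013] t 16.1 pos [654.3793  28.7995  50.3917] F [-0.0408 -1.2984 -2.1614] w 47.555603222869934
```

>>> move_arm:
  moves:
    - {"dx": 0.0009,"dy": 0.001,"dz": 0.003,"rx": 0,"ry": 0,"rz": 0,"gripper": 0.035}
    - {"dx": 0.0009,"dy": 0.001,"dz": 0.005,"rx": 0,"ry": 0,"rz": 0,"gripper": 0.035}
    - {"dx": 0.0009,"dy": 0.001,"dz": 0.007,"rx": 0,"ry": 0,"rz": 0,"gripper": 0.035}
    - {"dx": 0.0009,"dy": 0.001,"dz": 0.008,"rx": 0,"ry": 0,"rz": 0,"gripper": 0.035}
    - {"dx": 0.0009,"dy": 0.001,"dz": 0.008,"rx": 0,"ry": 0,"rz": 0,"gripper": 0.035}

```text
time: 16.6
ee_pos: [652.3, 30.0, 42.4]
ee_rot: [[-1.0, -0.028, 0.001], [-0.028, 1.0, -0.0], [-0.001, -0.0, -1.0]]
contact_force: [-4.4, 1.4, 13.2]
grip_width: 47.6
grip_force: 49.4
```

>>> move_arm:
  moves:
    - {"dx": 0,"dy": 0,"dz": -0.001,"rx": 0,"ry": 0,"rz": 0,"gripper": 0.055}
    - {"dx": 0,"dy": 0,"dz": -0.001,"rx": 0,"ry": 0,"rz": 0,"gripper": 0.07}
    - {"dx": 0,"dy": 0,"dz": -0.001,"rx": 0,"ry": 0,"rz": 0,"gripper": 0.07}
    - {"dx": 0,"dy": 0,"dz": -0.03,"rx": 0,"ry": 0,"rz": 0,"gripper": 0.07}
    - {"dx": 0,"dy": 0,"dz": -0.075,"rx": 0,"ry": 0,"rz": 0,"gripper": 0.07}

```text
time: 17.1
ee_pos: [649.3, 30.0, 112.7]
ee_rot: [[-1.0, -0.028, -0.007], [-0.028, 1.0, 0.0], [0.007, 0.001, -1.0]]
contact_force: [0.5, -0.2, 0.1]
grip_width: 69.9
grip_force: 0.0
```

>>> move_arm:
  moves:
    - {"dx": 0.03,"dy": 0.015,"dz": -0.035,"rx": 0,"ry": 0,"rz": -0.05,"gripper": 0.085}
    - {"dx": 0.07,"dy": 0.035,"dz": -0.06,"rx": 0,"ry": 0,"rz": -0.15,"gripper": 0.085}
    - {"dx": 0.1,"dy": 0.07,"dz": -0.08,"rx": 0,"ry": 0,"rz": -0.25,"gripper": 0.085}
    - {"dx": 0.135,"dy": 0.1,"dz": -0.08,"rx": 0,"ry": 0,"rz": -0.35,"gripper": 0.085}
    - {"dx": 0.17,"dy": 0.13,"dz": -0.08,"rx": 0,"ry": 0,"rz": -0.45,"gripper": 0.085}

```text
time: 17.6
ee_pos: [477.8, 156.2, 196.3]
ee_rot: [[-0.886, -0.463, 0.002], [-0.463, 0.886, 0.001], [-0.002, -0.0, -1.0]]
contact_force: [0.1, 0.6, -0.2]
grip_width: 84.9
grip_force: 0.0
```

```bash
python3 -c "
from h import *
go([415,245,200],0.5)"
```

```text
d=(0.0145,0.1078,-0.0038) rv=[-0.0004  0.0021 -0.0187] t 17.6 pos [477.7858 156.1808 196.2854] F [ 0.1458  0.6159 -0.1631] w 84.89994273920546
```

>>> move_arm:
  moves:
    - {"dx": 0.005,"dy": 0.04,"dz": 0,"rx": 0,"ry": 0,"rz": -0.019,"gripper": 0.085}
    - {"dx": 0.01,"dy": 0.08,"dz": 0,"rx": 0,"ry": 0,"rz": -0.019,"gripper": 0.085}
    - {"dx": 0.0145,"dy": 0.108,"dz": 0,"rx": 0,"ry": 0,"rz": -0.019,"gripper": 0.085}
    - {"dx": 0.0145,"dy": 0.108,"dz": 0,"rx": 0,"ry": 0,"rz": -0.019,"gripper": 0.085}

```text
time: 18.0
ee_pos: [413.5, 246.5, 195.2]
ee_rot: [[-0.877, -0.48, -0.002], [-0.48, 0.877, 0.001], [0.001, 0.001, -1.0]]
contact_force: [0.5, -0.4, 0.3]
grip_width: 84.8
grip_force: 0.0
```

```bash
python3 -c "
from h import *
eyes.get_image('wrist');p=look('d','d1',(388,255)); go([p[0],p[1],14],p[2])"
```

```text
net [(0.61, [323.7, 142.6, 377.5, 223.8]), (0.56, [412.1, 20.6, 515.8, 126.9])] [(0.91, [349.0, 178.0]), (0.85, [460.4, 75.0]), (0.49, [107.2, 360.5])] expect [347.0995 181.5577]
fit [387.28   254.7015   0.5039] 0.06018539117538005
d=(0.0208,0.0238,0.1814) rv=[-0.0004  0.0001 -0.0081] t 18.25 pos [416.8671 243.748  195.3687] F [-0.5086  0.2479  0.3869] w 84.90482651810362
```

View pics/d1.png

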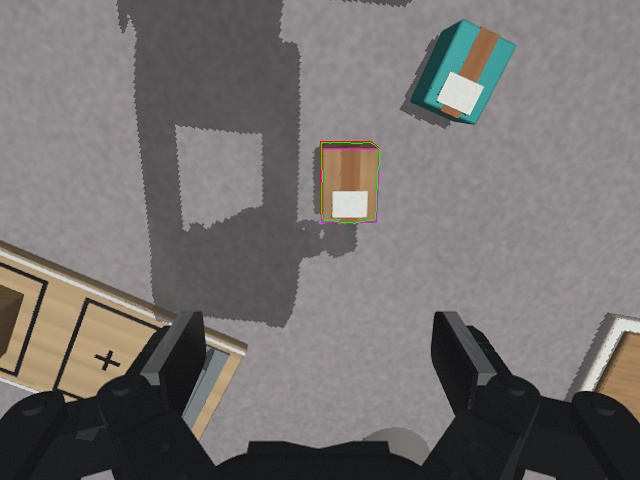

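d fits at (350,182), with the turquoise one at (463,72) clear of the fingers.

>>> move_arm:
  moves:
    - {"dx": 0.021,"dy": 0.024,"dz": 0.02,"rx": 0,"ry": 0,"rz": -0.008,"gripper": 0.074}
    - {"dx": 0.021,"dy": 0.024,"dz": 0.07,"rx": 0,"ry": 0,"rz": -0.008,"gripper": 0.074}
    - {"dx": 0.021,"dy": 0.024,"dz": 0.12,"rx": 0,"ry": 0,"rz": -0.008,"gripper": 0.074}
    - {"dx": 0.021,"dy": 0.024,"dz": 0.16,"rx": 0,"ry": 0,"rz": -0.008,"gripper": 0.074}
    - {"dx": 0.021,"dy": 0.024,"dz": 0.18,"rx": 0,"ry": 0,"rz": -0.008,"gripper": 0.074}

```text
time: 18.75
ee_pos: [385.2, 253.8, 12.4]
ee_rot: [[-0.876, -0.482, -0.004], [-0.482, 0.876, -0.002], [0.004, 0.0, -1.0]]
contact_force: [-0.4, -0.5, 0.7]
grip_width: 74.0
grip_force: 0.0
```

>>> move_arm:
  grip_force: 45
  moves:
    - {"dx": 0,"dy": 0,"dz": 0,"rx": 0,"ry": 0,"rz": 0,"gripper": 0.074}
    - {"dx": 0,"dy": 0,"dz": 0,"rx": 0,"ry": 0,"rz": 0,"gripper": 0.03}
    - {"dx": 0,"dy": 0,"dz": 0,"rx": 0,"ry": 0,"rz": 0,"gripper": 0.03}
    - {"dx": 0,"dy": 0,"dz": 0,"rx": 0,"ry": 0,"rz": 0,"gripper": 0.03}
    - {"dx": 0,"dy": 0,"dz": 0,"rx": 0,"ry": 0,"rz": 0,"gripper": 0.03}

```text
time: 19.25
ee_pos: [387.6, 255.9, 16.9]
ee_rot: [[-0.875, -0.484, 0.003], [-0.484, 0.875, 0.001], [-0.003, -0.0, -1.0]]
contact_force: [-0.2, -1.1, 7.6]
grip_width: 41.2
grip_force: 46.6
```

```bash
python3 -c "
from h import *
go([387.3,254.7,14],0.504)"
```

```text
d=(0.0008,-0.0010,0.0029) rv=[-0.0005  0.0033  0.0008] t 19.25 pos [387.5698 255.9402  16.8677] F [-0.1651 -1.0987  7.5744] w 41.173541427662556
```

>>> move_arm:
  moves:
    - {"dx": 0,"dy": 0,"dz": -0.045,"rx": 0,"ry": 0,"rz": 0,"gripper": 0.03}
    - {"dx": -0.01,"dy": 0,"dz": -0.085,"rx": 0,"ry": 0,"rz": 0.1,"gripper": 0.03}
    - {"dx": -0.045,"dy": 0,"dz": -0.11,"rx": 0,"ry": 0,"rz": 0.22,"gripper": 0.03}
    - {"dx": -0.085,"dy": 0,"dz": -0.115,"rx": 0,"ry": 0,"rz": 0.34,"gripper": 0.03}
    - {"dx": -0.12,"dy": 0.0,"dz": -0.115,"rx": 0,"ry": 0,"rz": 0.46,"gripper": 0.03}

```text
time: 19.75
ee_pos: [493.9, 315.1, 133.5]
ee_rot: [[-0.999, -0.04, 0.005], [-0.04, 0.999, 0.002], [-0.005, 0.002, -1.0]]
contact_force: [-0.7, 0.0, -1.0]
grip_width: 41.4
grip_force: 46.4
```

```bash
python3 -c "
from h import *
go([651,140,130],0.029)"
```

```text
d=(-0.1499,-0.1812,0.0039) rv=[0.0023 0.0053 0.011 ] t 19.75 pos [493.9363 315.0683 133.5053] F [-0.6639  0.0275 -0.9556] w 41.446249152679734
```

>>> move_arm:
  moves:
    - {"dx": -0.022,"dy": -0.04,"dz": 0,"rx": 0,"ry": 0,"rz": 0.011,"gripper": 0.03}
    - {"dx": -0.052,"dy": -0.08,"dz": 0,"rx": 0,"ry": 0,"rz": 0.011,"gripper": 0.03}
    - {"dx": -0.085,"dy": -0.115,"dz": 0,"rx": 0,"ry": 0,"rz": 0.011,"gripper": 0.03}
    - {"dx": -0.12,"dy": -0.15,"dz": 0,"rx": 0,"ry": 0,"rz": 0.011,"gripper": 0.03}
    - {"dx": -0.15,"dy": -0.181,"dz": 0,"rx": 0,"ry": 0,"rz": 0.011,"gripper": 0.03}

```text
time: 20.25
ee_pos: [650.8, 137.5, 131.2]
ee_rot: [[-0.999, -0.033, 0.001], [-0.033, 0.999, -0.0], [-0.001, -0.0, -1.0]]
contact_force: [0.4, -0.4, -1.2]
grip_width: 41.2
grip_force: 46.5
```

>>> move_arm:
  moves:
    - {"dx": 0,"dy": 0,"dz": 0.04,"rx": 0,"ry": 0,"rz": 0,"gripper": 0.03}
    - {"dx": 0,"dy": 0,"dz": 0.08,"rx": 0,"ry": 0,"rz": 0,"gripper": 0.03}
    - {"dx": 0,"dy": 0,"dz": 0.09,"rx": 0,"ry": 0,"rz": 0,"gripper": 0.03}
    - {"dx": 0,"dy": 0,"dz": 0.095,"rx": 0,"ry": 0,"rz": 0,"gripper": 0.03}
    - {"dx": 0,"dy": 0,"dz": 0.095,"rx": 0,"ry": 0,"rz": 0,"gripper": 0.03}

```text
time: 20.75
ee_pos: [649.5, 139.9, 36.3]
ee_rot: [[-0.999, -0.034, 0.001], [-0.034, 0.999, 0.0], [-0.001, -0.0, -1.0]]
contact_force: [-0.4, 1.0, -1.1]
grip_width: 41.3
grip_force: 46.5
```

```bash
python3 -c "
from h import *
go([651,140,29],0.029)"
```

```text
d=(-0.0015,0.0001,0.0073) rv=[-0.      0.0008  0.0054] t 20.75 pos [649.4824 139.8564  36.2705] F [-0.3627  1.0389 -1.106 ] w 41.301043582989756
```

>>> move_arm:
  moves:
    - {"dx": -0.0015,"dy": 0,"dz": 0.002,"rx": 0,"ry": 0,"rz": 0.005,"gripper": 0.03}
    - {"dx": -0.0015,"dy": 0,"dz": 0.004,"rx": 0,"ry": 0,"rz": 0.005,"gripper": 0.03}
    - {"dx": -0.0015,"dy": 0,"dz": 0.006,"rx": 0,"ry": 0,"rz": 0.005,"gripper": 0.03}
    - {"dx": -0.0015,"dy": 0,"dz": 0.007,"rx": 0,"ry": 0,"rz": 0.005,"gripper": 0.03}
    - {"dx": -0.0015,"dy": 0,"dz": 0.007,"rx": 0,"ry": 0,"rz": 0.005,"gripper": 0.03}

```text
time: 21.25
ee_pos: [650.9, 139.6, 29.0]
ee_rot: [[-1.0, -0.029, 0.001], [-0.029, 1.0, 0.0], [-0.001, 0.0, -1.0]]
contact_force: [-1.4, 0.4, 2.5]
grip_width: 41.3
grip_force: 46.9
```

>>> move_arm:
  moves:
    - {"dx": 0,"dy": 0,"dz": 0,"rx": 0,"ry": 0,"rz": 0,"gripper": 0.05}
    - {"dx": 0,"dy": 0,"dz": 0,"rx": 0,"ry": 0,"rz": 0,"gripper": 0.062}
    - {"dx": 0,"dy": 0,"dz": 0,"rx": 0,"ry": 0,"rz": 0,"gripper": 0.062}
    - {"dx": 0,"dy": 0,"dz": -0.03,"rx": 0,"ry": 0,"rz": 0,"gripper": 0.062}
    - {"dx": 0,"dy": 0,"dz": -0.075,"rx": 0,"ry": 0,"rz": 0,"gripper": 0.062}

```text
time: 21.75
ee_pos: [647.9, 139.1, 101.0]
ee_rot: [[-1.0, -0.029, -0.007], [-0.029, 1.0, -0.001], [0.007, -0.001, -1.0]]
contact_force: [0.2, -0.7, -0.2]
grip_width: 61.7
grip_force: 0.0
```

>>> move_arm:
  moves:
    - {"dx": 0,"dy": 0,"dz": -0.045,"rx": 0,"ry": 0,"rz": 0,"gripper": 0.085}
    - {"dx": 0.01,"dy": -0.01,"dz": -0.09,"rx": 0,"ry": 0,"rz": 0,"gripper": 0.085}
    - {"dx": 0.03,"dy": -0.03,"dz": -0.13,"rx": 0,"ry": 0,"rz": 0,"gripper": 0.085}
    - {"dx": 0.05,"dy": -0.06,"dz": -0.16,"rx": 0,"ry": 0,"rz": 0,"gripper": 0.085}
    - {"dx": 0.075,"dy": -0.095,"dz": -0.18,"rx": 0,"ry": 0,"rz": 0,"gripper": 0.085}

```text
time: 22.25
ee_pos: [579.1, 42.0, 286.3]
ee_rot: [[-1.0, -0.03, 0.004], [-0.03, 1.0, -0.0], [-0.004, -0.0, -1.0]]
contact_force: [0.6, -0.9, -0.0]
grip_width: 84.8
grip_force: 0.0
```

>>> move_arm:
  moves:
    - {"dx": 0.01,"dy": -0.04,"dz": -0.01,"rx": 0,"ry": 0,"rz": 0,"gripper": 0.085}
    - {"dx": 0.02,"dy": -0.07,"dz": -0.03,"rx": 0,"ry": 0,"rz": 0,"gripper": 0.085}
    - {"dx": 0.02,"dy": -0.07,"dz": -0.04,"rx": 0,"ry": 0,"rz": 0,"gripper": 0.085}
    - {"dx": 0.02,"dy": -0.07,"dz": -0.04,"rx": 0,"ry": 0,"rz": 0,"gripper": 0.085}

```text
time: 22.65
ee_pos: [561.3, -28.8, 325.2]
ee_rot: [[-1.0, -0.027, 0.003], [-0.027, 1.0, -0.0], [-0.003, -0.0, -1.0]]
contact_force: [-0.4, -0.1, -0.1]
grip_width: 84.7
grip_force: 0.0
```

```bash
cat > chk.py <<'E'
from h import *
eyes.get_image('wrist');eyes.get_image('wrist')
s=observe();im=eyes.get_image('wrist');c=cam('wrist',s);print(s['time'],s['ee_pos'])
for k,y in zip('abcd',(-165,-55,55,165)):
    m=(655-.029*y,-25+y);z0=12.5
    L=[o for o in models.outline_of('wrist',f'parcel_{k}_mid')]
    g=proj(c,[*m,z0+DIM[k][2]/2])[0]
    L=[o for o in L if o['region'][int(g[1])%480,int(g[0])%640]]
    if L:
        p,f=fitbox([(c,L[0]['region'].astype(float))],DIM[k],m,z0);print(k,'mark',m,'err',p[:2]-m,'yaw err',p[2]-.029,'fit',f)
        cv2.polylines(im,[proj(c,box(*p,DIM[k],z0)[[1,3,7,5]]).astype(np.int32)],True,(255,0,255),1)
    else: print(k,'not found',g)
    cv2.polylines(im,[proj(c,box(*m,.029,(114,76,0),z0)[[0,2,6,4]]).astype(np.int32)],True,(0,255,255),1)
cv2.imwrite('pics/chk.png',im);cv2.imwrite('pics/top9.png',eyes.get_image('top')[110:320,120:560])
E
python3 chk.py
```

```text
22.75 [560.4908 -27.4657 323.0409]
a mark (659.785, -190) err [ 0.6538 -1.3286] yaw err -0.06730905498537963 fit 0.11900396671826624
b mark (656.595, -80) err [-1.2138 -0.7202] yaw err -0.028108060858787014 fit 0.05868187045919941
c mark (653.405, 30) err [-0.7777 -0.7929] yaw err 0.02666482681916151 fit 0.0630932599028312
d mark (650.215, 140) err [ 0.4919 -0.8161] yaw err 0.04139217052878692 fit 0.06445528727689011
```

View pics/chk.png

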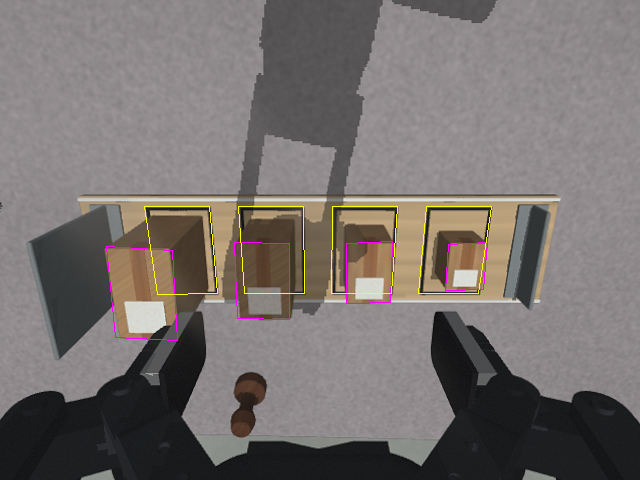

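View pics/top9.png

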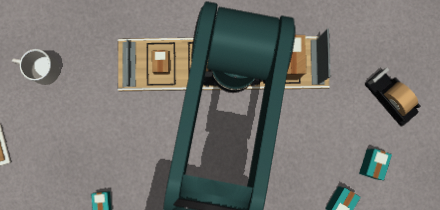

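All four stand in order within about 1.5 mm of their marks. The yaw residuals grow with image position, which looks like perspective bias, so I'll check from the top and side with the arm out of the way.

>>> move_arm:
  moves:
    - {"dx": 0.04,"dy": 0.03,"dz": 0,"rx": 0,"ry": 0,"rz": 0,"gripper": 0.085}
    - {"dx": 0.08,"dy": 0.06,"dz": 0,"rx": 0,"ry": 0,"rz": 0,"gripper": 0.085}
    - {"dx": 0.11,"dy": 0.1,"dz": 0,"rx": 0,"ry": 0,"rz": 0,"gripper": 0.085}
    - {"dx": 0.13,"dy": 0.145,"dz": 0,"rx": 0,"ry": 0,"rz": 0,"gripper": 0.085}
    - {"dx": 0.15,"dy": 0.19,"dz": 0,"rx": 0,"ry": 0,"rz": 0,"gripper": 0.085}

```text
time: 23.55
ee_pos: [403.6, 158.8, 323.4]
ee_rot: [[-1.0, -0.028, 0.0], [-0.028, 1.0, 0.0], [-0.0, 0.0, -1.0]]
contact_force: [1.5, 1.2, 0.4]
grip_width: 85.0
grip_force: 0.0
```

>>> move_arm:
  moves:
    - {"dx": 0.03,"dy": 0.04,"dz": 0,"rx": 0,"ry": 0,"rz": 0,"gripper": 0.085}
    - {"dx": 0.05,"dy": 0.085,"dz": 0,"rx": 0,"ry": 0,"rz": 0,"gripper": 0.085}
    - {"dx": 0.07,"dy": 0.13,"dz": 0,"rx": 0,"ry": 0,"rz": 0,"gripper": 0.085}
    - {"dx": 0.09,"dy": 0.17,"dz": 0,"rx": 0,"ry": 0,"rz": 0,"gripper": 0.085}
    - {"dx": 0.09,"dy": 0.17,"dz": 0,"rx": 0,"ry": 0,"rz": 0,"gripper": 0.085}

```text
time: 24.05
ee_pos: [307.2, 329.0, 323.3]
ee_rot: [[-0.999, -0.036, -0.001], [-0.036, 0.999, 0.002], [0.001, 0.002, -1.0]]
contact_force: [-0.5, -1.0, -0.0]
grip_width: 85.2
grip_force: 0.0
```

Run:
```python
from h import *
im=eyes.get_image('top');sd=eyes.get_image('side');ct,cs=cam('top'),cam('side')
for k,y in zip('abcd',(-165,-55,55,165)):
    m=(655-.029*y,-25+y);v=[]
    for n,c in(('top',ct),('side',cs)):
        g=proj(c,[*m,12.5+DIM[k][2]/2])[0].astype(int)
        L=[o for o in models.outline_of(n,f'parcel_{k}_mid') if o['region'][g[1],g[0]]]
        if L: v.append((c,L[0]['region'].astype(float)))
    if v: p,f=fitbox(v,DIM[k],m,12.5);print(k,len(v),'err',p[:2]-m,'yaw err',p[2]-.029,f)
b=cv2.resize(im[130:220,220:470],None,fx=3,fy=3,interpolation=cv2.INTER_CUBIC);a=cv2.resize(sd[110:360,290:490],None,fx=1.2,fy=1.2)
o=np.zeros((580,750,3),np.uint8);o[:270]=b;o[275:575,:240]=a;cv2.imwrite('pics/fin.png',o)
```

```text
a 2 err [ 1.5196 -1.5136] yaw err -0.024866765690606595 0.24897861563671467
b 2 err [-0.2442  0.0063] yaw err -0.02831768937726858 0.2796028388951548
c 2 err [ 0.3251 -0.2519] yaw err 0.06077052579776161 0.44779224436508935
d 2 err [-0.0667 -0.6918] yaw err 0.007939123316620843 0.17881301059766802
```

View pics/fin.png

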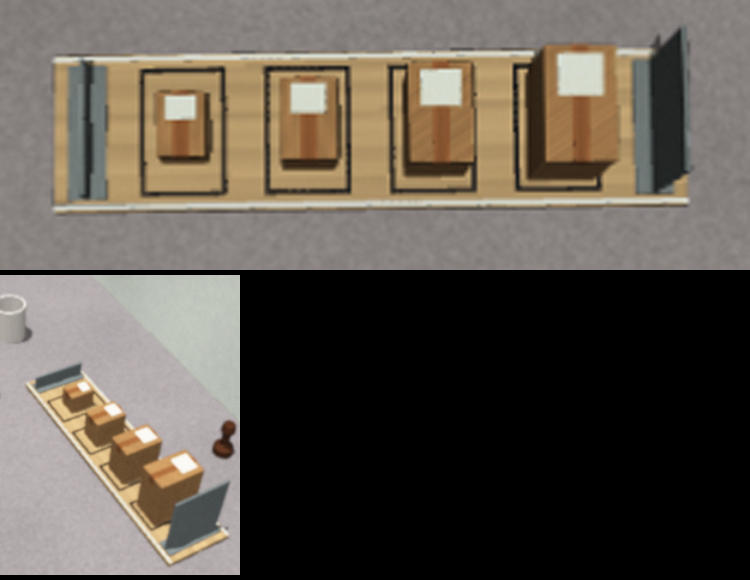

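The top view (d 182, c 308, b 440, a 578 columns) and the side view show all four upright, centred, square and in order, with the mug untouched.

```bash
python3 -c "
from station import finish_job
print(finish_job())"
```

```text
the job is handed in; nothing more can be done
None
```

The job is handed in: all four parcels stand upright, label up, on their outlines from tallest (next to the tall end stop) to shortest, each measured within about 2 mm of its centre, and the mug was not touched.

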